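# Drive the proud peg home

### The arm

A 6-joint arm with a two-finger parallel gripper is mounted at the origin on a cart in front of the work surface, level with it; the furniture and walls round the work are solid. World frame = base frame: x ahead of the robot, y to its left, z up, the work surface at z = 0. Lengths are in m, angles in rad, forces in N, time in s.
With the tool pointing down it reaches from about 0.35 to 0.725 m from the base axis. Payload 4.3 kg.
Tool frame: the origin (TCP) lies at the very end of the fingers, on their centre line; the grasp point (between the pads) lies 19 mm behind it; z points along the fingers, y is the line along which they close (so a half turn about z gives the same grasp; the last joint's range is limited). The gripper opens to 85 mm and grips with 20 to 120 N. Pads are 22 mm wide; open, the fingers measure 114 mm over their backs; the gripper's body (76 mm by 85 mm) begins 54 mm behind the grasp point. The pads swing forward as they close: fully open they stand 13 mm farther back than shut.
Start: joints at [1.075, 0.377, 0.081, 1.274, 0, 1.46], TCP at [0.216, 0.533, 0.231] pointing down, gripper open.
Joint ranges: [-2.72, 2.72], [-0.84, 1.66], [-1.02, 1.22], [-1.77, 2.12], [-1.37, 1.28], [-3.14, 3.14]. Speed limits (rad/s): [2.57, 2.57, 3.14, 3.14, 3.14, 3.14].

### API

Orientations are given as a unit quaternion [x, y, z, w].
In Python, from station import * gives the robot as it stands.
- The arm moves only by the shell command python3 -m crank 'ROWS' [OPENING]. ROWS is JSON, a list of rows, each a list of 2 entries, a list of its own where there are three numbers: the shift along the tool's x, y, z in cm, then the turn, a rotation vector about the tool's x, y, z in rad. A call has 1 to 12 rows; each row shifts and turns the commanded pose from where the row before left it, along the tool's axes as they then stand; what a row does not reach is not made up. A row lasts 1/10 s, in which the tool goes at most 50 mm and 8.59 degrees, less where a joint would pass 70% of its speed; a pose out of reach is approached as far as the arm can. A call with a gripper value outside its range is refused whole. OPENING is the finger opening in cm, from 0 to 8.54, set as the call begins (- or left out, the last holds). The fingers move at their own pace and stop on an object; the grip force is fixed at half the most. Time passes only in rows, so rows that do not move let the fingers close. It gives the time, the measured TCP pose, the force, the opening and the grip force at its end, in the units of the state.
- read_state(): the state, without advancing time (a new reading comes with each control period).
- get_image(name): name is "scene" or "top" or "wrist"; returns a dict with "image" (420x560x3 uint8, blue, green, red), "range_z" (420x560 float32, m along the optical axis (not along the pixel's ray), 0 where there is no reading), "fx", "fy", "cx", "cy" (pixels), "origin" and "rotation" of the camera in the world. Camera axes: x right, y down, z forward; pixel columns grow to the right and rows downward; lengths in m; the calibration is good to about 2 mm. A picture is of the moment at which its call begins.
- sign_off(): hands the job in; it is judged then, once.
The state is a dict: "time": time; "qpos": joint angles; "qvel": joint speeds; "tau": joint torques, N m; "tool_pos": TCP position; "eef_rot": TCP orientation; "contact_force": force on the tool from outside, world axes, zero at the start; "torque": the same for the moment, N m; "finger_gap": finger opening in m; "gripper_force": force on a finger pad.
Only numpy, scipy, OpenCV 4.12 (cv2) and the standard library are available. Lean on these libraries where they do the work, as an engineer would, in place of code of your own. Each camera call takes 0.05 s, during which the arm holds its last target. There are 200 camera calls.

### The job

One of the two pegged timber T-joints on the bench still has its wooden peg standing well proud. Pick up the wooden mallet and knock that peg down from above with the mallet's head, striking briskly rather than pressing slowly, in one blow or several, until it is fully home like the peg in the other joint. Then lay the mallet back down gently on the bench top and let go; leave the claw hammer where it lies.

Things in the scene. Friction and masses are not known exactly. Their poses are not given: they have to be found in the camera images.
- mallet: Beech mallet, 320 mm long, 0.48 kg, lying on its side. Origin: mid-length on the underside; z up, y along the handle to the head, x across. Handle 24 wide (x), 22 high, y -160 to 40, its axis 33 above the underside. Head: block y 40 to 160, 66 wide, 68 high (z 0 to 68); its flat underside can strike. Centre of mass y 74. Held level at y -10 to 0 on the handle, it balances a blow taken at y 75.
- peg (a joint): How far the proud peg is driven (m): 0 = standing 30 mm above the timber's top face, 0.024 = fully home at its stop, 6 mm above the timber, like the finished joint's peg. Starts at 0 to 0.005. Moves straight down only, resists with 7 N of friction plus 15 N per m/s, does not spring back: stays where it is left. Cans and a bottle up to 0.2 m tall stand behind the joints, from x = 0.68 m.
- peg_top (a point): Centre of the proud peg's top: upright dark dowel, 18 mm thick, top 78 mm over the bench undriven, 54 home, amid the lap of one of two like T-joints fixed to the bench: light timber 56 mm wide, flat top 48 mm over the bench, crossbar 150 mm, stem 52 mm away from the robot, on a plywood board 130x170x12. Only the peg rises above that top. The finished joint is 0.2 to 0.3 m to its left or right.
- claw_hammer: Claw hammer, wooden handle, steel head, 296 mm long, lying 0.14 to 0.2 m to the left or right of the mallet: a bystander, not for wooden pegs. Origin on its underside at mid-length; head towards -y (at y = -135 mm), 119 mm across (x); handle towards +y.

How it is judged:
On the way, in this order (a step that is already met when the one before it is completed fails the run):
1. the mallet is lifted off the bench (height (world z) of mallet above 0.05 m), for 0.2 s.
2. the mallet's head strikes the peg down briskly (the peg goes down faster than 0.04 m/s under it) (velocity of joint peg above 0.04 m/s and x of peg_top in the frame of mallet between -0.05 and 0.05 m and y of peg_top in the frame of mallet between 0.02 and 0.18 m and z of peg_top in the frame of mallet between -0.02 and 0.09 m).
At the end, for the whole second after the job is handed in: The peg is within 5 mm of fully home, and the mallet lies at rest on the bench top, level within 10 degrees and not propped up on a joint (its origin lower than 40 mm) (value of joint peg above 0.019 m and height (world z) of mallet between -0.01 and 0.04 m and angle between mallet's own y axis and vertical between 1.4 and 1.74 rad and linear speed of mallet below 0.02 m/s); the robot touches nothing.
It fails at once if the peg is driven down by anything but the mallet's head (velocity of joint peg above 0.02 m/s and not (x of peg_top in the frame of mallet between -0.05 and 0.05 m and y of peg_top in the frame of mallet between 0.02 and 0.18 m and z of peg_top in the frame of mallet between -0.02 and 0.09 m)).
It fails at once if the mallet is dropped or thrown (faster than 0.7 m/s while not held) (linear speed of mallet above 0.7 m/s and contact force between the fingers and mallet below 0.1 N).
It fails at once if the claw hammer is moved by more than 30 mm (distance of claw_hammer from where it was at the start of the episode above 0.03 m).
It also fails if it takes over 48 s, if anything falls off the work surface, if the arm or the gripper's body presses on something with over 40 N, if the wrist force passes 120 N, or if a joint passes its speed limit or range.

## Working session

There is one attempt and no reset: what is moved stays moved. The work goes in short steps, Python scripts to look and compute and a shell command to move; the robot and the scene stay as the last step left them, time stands still between calls to the robot, and variables do not carry over. Pictures are saved under pics/ and viewed, at most 10 in all, crops included, and the job is handed in when it is done.

```bash
mkdir -p pics; cat > h.py <<'E'
from station import *
import numpy as np, cv2
from scipy.spatial.transform import Rotation as R
def grab(n):
    d=get_image(n); 
    r=np.array(d["rotation"]); d["R"]=r if r.shape==(3,3) else R.from_quat(r).as_matrix()
    d["o"]=np.array(d["origin"]); return d
def onplane(d,u,v,z):
    k=d["R"]@np.array([(u-d["cx"])/d["fx"],(v-d["cy"])/d["fy"],1]); return d["o"]+k*(z-d["o"][2])/k[2]
def cloud(d):
    v,u=np.mgrid[:420,:560]; Z=d["range_z"]
    c=np.stack([(u-d["cx"])/d["fx"]*Z,(v-d["cy"])/d["fy"]*Z,Z],-1)
    return c@d["R"].T+d["o"]
E
python3 - <<'E'
from h import *
a=grab("top");b=grab("scene")
for n,d in(("top",a),("scene",b)):
    cv2.imwrite(f"pics/{n}0.png",d["image"]); print(n,d["o"],d["R"].round(3).tolist(),d["fx"])
    np.savez(f"{n}0.npz",**{k:d[k] for k in("image","range_z","fx","fy","cx","cy","R","o")})
s=read_state();print(s["tool_pos"],s["eef_rot"],s["finger_gap"],s["time"])
print(R.from_quat(s["eef_rot"]).as_matrix().round(3))
E
```

```text
top [ 0.26335446 -0.11505155  1.22388466] [[-0.051, -0.977, 0.206], [-0.999, 0.05, -0.007], [-0.004, -0.206, -0.979]] 539.2176627727472
scene [-0.58586503 -0.75182378  0.6440783 ] [[0.503, -0.348, 0.791], [-0.864, -0.206, 0.46], [0.003, -0.915, -0.404]] 511.5948028792194
[0.21611126 0.5322172  0.23047164] [ 1.91739019e-01  9.81445532e-01 -8.60912396e-04 -2.73109077e-04] 0.08547614653378922 0.1
[[-0.926  0.376 -0.001]
 [ 0.376  0.926 -0.002]
 [ 0.    -0.002 -1.   ]]
```

View pics/top0.png

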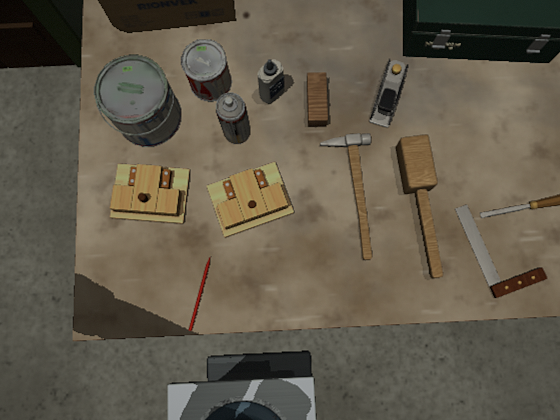

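View pics/scene0.png

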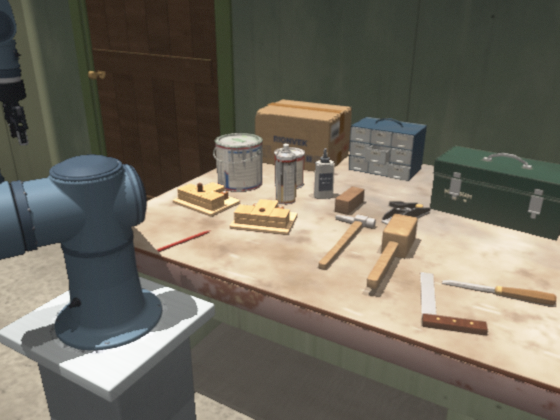

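The top view shows the mallet, with its head at (416,163) and its handle running to (436,275). The claw hammer is to its left, around (360,200). The left joint, with its dark peg at (144,197), looks proud, and the right joint's peg at (252,204) looks home. I'll measure these now.

```bash
python3 - <<'E'
from h import *
for n in("top",):
    d=dict(np.load(f"{n}0.npz")); P=cloud(d); 
    hsv=cv2.cvtColor(d["image"],cv2.COLOR_BGR2HSV)
    def roi(u0,u1,v0,v1,z0,z1):
        m=np.zeros((420,560),bool); m[v0:v1,u0:u1]=1
        return m&(P[...,2]>z0)&(P[...,2]<z1)
    print("bench z",np.median(P[230:250,300:340,2]))
    hd=roi(385,450,125,205,.058,.08); print("head n",hd.sum(),P[hd].mean(0))
    r=cv2.minAreaRect(P[hd][:,:2].astype(np.float32)*1000);print(r, np.median(P[hd][:,2]))
    ha=roi(405,455,195,290,.03,.05); q=P[ha];c=q.mean(0);
    vx,vy,x0,y0=cv2.fitLine(q[:,:2].astype(np.float32),cv2.DIST_HUBER,0,.001,.001).ravel()
    t=(q[:,:2]-[x0,y0])@[vx,vy]; print("handle",ha.sum(),c,vx,vy,t.min(),t.max(),np.array([x0,y0])+np.outer([t.min(),t.max()],[vx,vy]))
    for nm,b in(("L",(105,190,160,225)),("R",(205,295,160,238))):
        m=roi(*b,.052,.09); print(nm,"peg>52mm",m.sum(),P[m].mean(0) if m.any() else 0,P[m][:,2].max() if m.any() else 0)
        k=roi(*b,.02,.09)&(hsv[...,2]<80); ys,xs=np.nonzero(k)
        nn,lab,st,ce=cv2.connectedComponentsWithStats(k.astype(np.uint8))
        for i in range(1,nn):
            if st[i,4]>15: print("  dark",st[i],ce[i],P[lab==i].mean(0),onplane(d,*ce[i],.078),onplane(d,*ce[i],.054))
        tt=roi(*b,.043,.052); print("  timber",P[tt].mean(0),cv2.minAreaRect(P[tt][:,:2].astype(np.float32)*1000))
    hm=roi(315,380,125,265,.012,.06); q=P[hm]; print("hammer x",q[:,0].min(),q[:,0].max(),"y",q[:,1].min(),q[:,1].max(),"z",q[:,2].max())
    # peg crop
    cv2.imwrite("pics/peg.png",cv2.resize(d["image"][150:240,100:300],(800,360),interpolation=cv2.INTER_CUBIC))
E
```

```text
bench z -1.4957017504091397e-05
head n 1533 [ 0.60311802 -0.41953108  0.06742544]
((605.0642700195312, -420.40826416015625), (120.61973571777344, 66.89299774169922), 4.159153461456299) 0.06759440589398413
handle 1012 [ 0.43701255 -0.43314485  0.0431013 ] 0.9965883 0.0825333 -0.06402271736898212 0.12533545827980208 [[ 0.34556491 -0.44031482]
 [ 0.53427705 -0.42468647]]
L peg>52mm 148 [0.55917142 0.19279181 0.06072201] 0.0775143023427245
  dark [159 167   7  21  49] [160.81632653 178.3877551 ] [0.60039921 0.16220186 0.03851929] [0.58915822 0.15297758 0.078     ] [0.59598202 0.15859133 0.054     ]
  dark [167 171   5  18  36] [169.61111111 179.66666667] [0.59889559 0.14415626 0.02954173] [0.58524479 0.13365138 0.078     ] [0.59198663 0.13886034 0.054     ]
  dark [112 190  70  26 160] [160.90625 207.8    ] [0.53344024 0.1637897  0.03144021] [0.5228814  0.15292423 0.078     ] [0.52831707 0.15853685 0.054     ]
  dark [138 193  12  10  84] [143.42857143 197.11904762] [0.55198722 0.19449507 0.06490807] [0.54873841 0.19103497 0.078     ] [0.55471564 0.19744581 0.054     ]
  timber [0.56669165 0.19450743 0.04779058] ((578.9146728515625, 193.4669189453125), (151.36753845214844, 109.20053100585938), 82.77872467041016)
R peg>52mm 118 [ 0.53745243 -0.03880854  0.05334404] 0.05962467214914868
  dark [248 201   8   7  45] [251.71111111 203.91111111] [ 0.52700131 -0.04315779  0.05299499] [ 0.52136829 -0.04469652  0.078     ] [ 0.52677227 -0.04322297  0.054     ]
  dark [226 206  62  23 121] [256.98347107 216.7107438 ] [ 0.50195971 -0.05266562  0.03029242] [ 0.49239826 -0.05505956  0.078     ] [ 0.49719548 -0.05380306  0.054     ]
  timber [ 0.54064617 -0.03949898  0.047858  ] ((552.9434204101562, -35.908477783203125), (109.3876724243164, 149.90106201171875), 17.221847534179688)
hammer x 0.39566411476607655 0.719117800614494 y -0.32405591724827687 -0.20669183720085216 z 0.030709585259311112
```

View pics/peg.png

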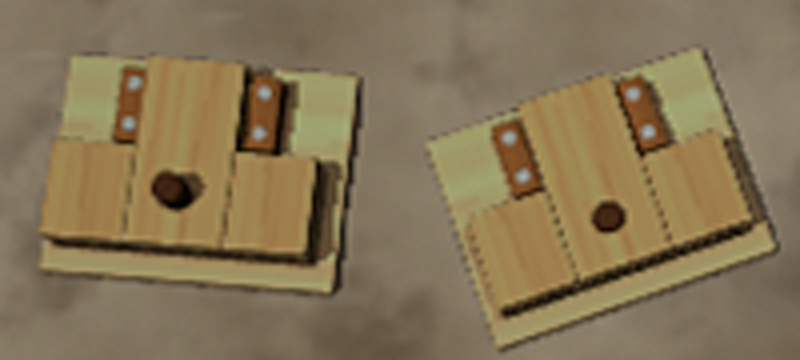

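The crop confirms it: the left joint's peg (crop pixel (172,190)) is tall and casts a shadow, and the right one (607,217) is flush. The peg is at about (0.552, 0.195). The mallet grip point is at about (0.500, -0.428), with its axis at 4.4°. I'm moving now.

```bash
cat > togo.py <<'E'
import sys; from h import *
# target TCP x y z, mallet axis angle deg -> remaining shift in tool axes (cm, after turning) and turn vector
x,y,z,a=map(float,sys.argv[1:5]); s=read_state(); T=R.from_quat(s["eef_rot"])
a=np.radians(a); W=R.from_matrix(np.array([[-np.cos(a),-np.sin(a),0],[-np.sin(a),np.cos(a),0],[0,0,-1]]).T)
d=np.array([x,y,z])-s["tool_pos"]
print("t",s["time"],"pos",np.round(s["tool_pos"],4),"shift(target axes)",(W.inv().apply(d)*100).round(2),"turn",(T.inv()*W).as_rotvec().round(3),"gap",s["finger_gap"],"grip",s["gripper_force"],"F",np.round(s["contact_force"],1),"q",np.round(s["qpos"],2))
E
python3 -m crank '[[[-3,-2,0],[0,0,-0.115]],[[-3,-2,0],[0,0,-0.115]],[[-3,-2,0],[0,0,-0.115]],[[-3,-2,0],[0,0,-0.115]],[[-0.7,-4.5,0],[0,0,0]],[[-0.7,-4.5,0],[0,0,0]],[[-0.7,-4.5,0],[0,0,0]],[[-0.7,-4.5,0],[0,0,0]],[[-0.7,-4.5,0],[0,0,0]],[[-0.7,-4.5,0],[0,0,0]],[[-0.7,-4.5,0],[0,0,0]],[[-0.7,-4.5,0],[0,0,0]]]' 8.5; python3 togo.py .5003 -.4284 .2 4.4
```

```text
time: 1.3
tool_pos: [0.3981, 0.0734, 0.2311]
eef_rot: [-0.037, 0.999, 0.0, -0.0]
contact_force: [0.8, -0.3, -1.3]
finger_gap: 0.085
gripper_force: 0.0
t 1.3 pos [0.3981 0.0734 0.2311] shift(target axes) [ -6.34 -50.82   3.11] turn [ 0.    -0.    -0.002] gap 0.08495626571646125 grip 0.0 F [ 0.8 -0.3 -1.3] q [ 0.03  0.03 -0.35  1.18  0.   -0.05]
```

```bash
python3 -m crank '[[[-0.6,-4.5,0],[0,0,0]],[[-0.6,-4.5,0],[0,0,0]],[[-0.6,-4.5,0],[0,0,0]],[[-0.6,-4.5,0],[0,0,0]],[[-0.6,-4.5,0],[0,0,0]],[[-0.6,-4.5,0],[0,0,0]],[[-0.6,-4.5,0.4],[0,0,0]],[[-0.6,-4.5,0.4],[0,0,0]],[[-0.6,-4.5,0.4],[0,0,0]],[[-0.6,-4.5,0.4],[0,0,0]],[[0,-2,0],[0,0,0]],[[0,0,0],[0,0,0]]]'; python3 -m crank '[[[0,0,0],[0,0,0]],[[0,0,0],[0,0,0]]]'; python3 togo.py .5003 -.4284 .014 4.4
python3 - <<'E'
from h import *
d=grab("wrist"); cv2.imwrite("pics/w1.png",d["image"])
P=cloud(d); 
for nm,z0,z1 in(("head",.058,.08),("handle",.035,.05)):
    m=(P[...,2]>z0)&(P[...,2]<z1)&(d["range_z"]>0); q=P[m][:,:2]; 
    ok=(abs(q[:,1]+.43)<.06)&(q[:,0]>.3)&(q[:,0]<.72); q=q[ok].astype(np.float32)
    print(nm,len(q),cv2.minAreaRect(q*1000) if len(q) else 0, q.mean(0) if len(q) else 0)
E
```

```text
time: 2.5
tool_pos: [0.4926, -0.3918, 0.2136]
eef_rot: [-0.035, 0.999, 0.0, -0.001]
contact_force: [0.3, -0.1, -0.6]
finger_gap: 0.0851
gripper_force: 0.0
time: 2.7
tool_pos: [0.493, -0.3876, 0.2153]
eef_rot: [-0.038, 0.999, 0.001, -0.0]
contact_force: [-1.0, 0.2, 0.7]
finger_gap: 0.0851
gripper_force: 0.0
t 2.7 pos [ 0.493  -0.3876  0.2153] shift(target axes) [-0.42 -4.12 20.13] turn [ 0.001 -0.    -0.002] gap 0.08509231693230561 grip 0.0 F [-1.   0.2  0.7] q [-0.77  0.49  0.22  1.3   0.   -0.84]
head 6732 ((605.112548828125, -419.5505676269531), (118.12995910644531, 65.70569610595703), 4.757934093475342) [ 0.6001606  -0.41931853]
handle 6026 ((505.8179016113281, -432.29986572265625), (315.4139404296875, 63.718746185302734), 10.615714073181152) [ 0.44432533 -0.43224186]
```

View pics/w1.png

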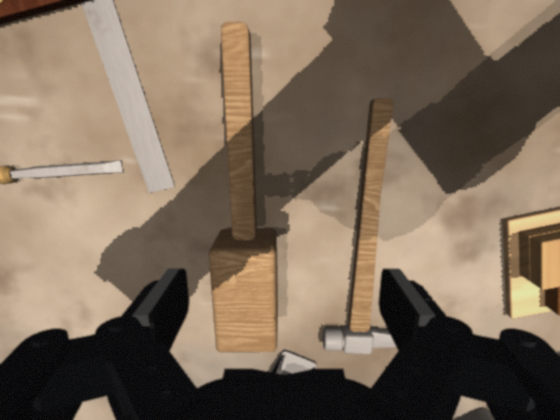

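The wrist view shows the mallet handle from (235,30) to (243,235) and its head around (245,295). That matches the top view, so I'm going down to grasp.

```bash
python3 -m crank '[[[-0.2,-2,1],[0,0,0]],[[-0.2,-2,1.5],[0,0,0]],[[0,0,3],[0,0,0]],[[0,0,3],[0,0,0]],[[0,0,3],[0,0,0]],[[0,0,2.6],[0,0,0]],[[0,0,2],[0,0,0]],[[0,0,1.5],[0,0,0]],[[0,0,1],[0,0,0]],[[0,0,0],[0,0,0]],[[0,0,0],[0,0,0]]]'; python3 togo.py .5003 -.428 .014 4.5
```

```text
time: 3.85
tool_pos: [0.5005, -0.4284, 0.0301]
eef_rot: [-0.037, 0.999, -0.0, 0.0]
contact_force: [0.6, -0.1, 0.2]
finger_gap: 0.0847
gripper_force: 0.0
t 3.85 pos [ 0.5005 -0.4284  0.0301] shift(target axes) [0.01 0.04 1.61] turn [-0.     0.001 -0.004] gap 0.08471429028198874 grip 0.0 F [ 0.6 -0.1  0.2] q [-0.8   0.66  0.01  0.92  0.   -0.88]
```

```bash
python3 -m crank '[[[0,0,0.8],[0,0,0]],[[0,0,0.8],[0,0,0]],[[0,0,0],[0,0,0]]]';python3 -m crank '[[[0,0,0],[0,0,0]],[[0,0,0],[0,0,0]],[[0,0,0],[0,0,0]],[[0,0,0],[0,0,0]],[[0,0,0],[0,0,0]],[[0,0,0],[0,0,0]],[[0,0,0],[0,0,0]],[[0,0,0],[0,0,0]],[[0,0,0],[0,0,0]],[[0,0,0],[0,0,0]]]' 1.8; python3 togo.py .5003 -.428 .014 4.5
```

```text
time: 4.15
tool_pos: [0.4993, -0.428, 0.012]
eef_rot: [-0.037, 0.999, 0.001, -0.001]
contact_force: [0.1, 0.1, 0.6]
finger_gap: 0.0851
gripper_force: 0.0
time: 5.15
tool_pos: [0.5002, -0.4287, 0.0136]
eef_rot: [-0.037, 0.999, -0.0, 0.0]
contact_force: [-0.3, 1.5, 6.4]
finger_gap: 0.0231
gripper_force: 62.3
t 5.15 pos [ 0.5002 -0.4287  0.0136] shift(target axes) [-0.01  0.07 -0.04] turn [-0.     0.    -0.004] gap 0.02306079778844381 grip 62.31706380844116 F [-0.3  1.5  6.4] q [-0.8   0.68 -0.01  0.89  0.   -0.88]
```

```bash
python3 -m crank '[[[0,0,-0.5],[0,0,0]],[[0,0,-1],[0,0,0]],[[0,0,-1.5],[0,0,0]],[[0,0,-2],[0,0,0]],[[0,0,-2.5],[0,0,0]],[[0,0,-2.5],[0,0,0]],[[0,0,-2.5],[0,0,0]],[[0,0,-2.5],[0,0,0]],[[0,0,-2],[0,0,0]],[[0,0,-1],[0,0,0]],[[0,0,-0.5],[0,0,0]],[[0,0,0],[0,0,0]]]'; python3 togo.py .472 .189 .2 4.5
python3 - <<'E'
from h import *
d=grab("top"); P=cloud(d); s=read_state(); tp=s["tool_pos"]
m=(P[...,2]>.12)&(P[...,0]>tp[0]+.045)&(P[...,0]<tp[0]+.17)&(abs(P[...,1]-tp[1])<.07)
q=P[m]; A=np.c_[q[:,:2]-q[:,:2].mean(0),np.ones(len(q))]; print(len(q),"slope,z",np.linalg.lstsq(A,q[:,2],rcond=None)[0], q.mean(0), cv2.minAreaRect(q[:,:2].astype(np.float32)*1000), "tcp",tp)
E
```

```text
time: 6.35
tool_pos: [0.4999, -0.4286, 0.198]
eef_rot: [-0.037, 0.999, 0.0, -0.0]
contact_force: [0.2, 0.3, -4.3]
finger_gap: 0.0232
gripper_force: 61.1
t 6.35 pos [ 0.4999 -0.4286  0.198 ] shift(target axes) [-2.06 61.79 -0.2 ] turn [ 0.    -0.    -0.004] gap 0.02322768353041026 grip 61.103750467300415 F [ 0.2  0.3 -4.3] q [-0.8   0.57  0.29  1.3  -0.   -0.88]
2343 slope,z [-0.54146547 -0.54590014  0.25466318] [ 0.60588475 -0.41148532  0.25466318] ((605.4273071289062, -420.5216979980469), (120.75943756103516, 67.3318099975586), 4.288303852081299) tcp [ 0.49967204 -0.42838626  0.19724796]
```

```bash
python3 -m crank '[[[0,1,0],[0,0,0]],[[0,2,0],[0,0,0]],[[0,3,0],[0,0,0]],[[-0.2,4,0],[0,0,0]],[[-0.2,4.5,0],[0,0,0]],[[-0.2,4.5,0],[0,0,0]],[[-0.2,4.5,0],[0,0,0]],[[-0.2,4.5,0],[0,0,0]],[[-0.2,4.5,0],[0,0,0]],[[-0.2,4.5,0],[0,0,0]],[[-0.2,4.5,0],[0,0,0]],[[-0.2,4.5,0],[0,0,0]]]'; python3 -m crank '[[[-0.1,4,0],[0,0,0]],[[0,3.5,0],[0,0,0]],[[0,3,0],[0,0,0]],[[0,2,0],[0,0,0]],[[0,1.5,0],[0,0,0]],[[0,1,0],[0,0,0]],[[0,0.6,0],[0,0,0]],[[0,0,0],[0,0,0]],[[0,0,0],[0,0,0]],[[0,0,0],[0,0,0]]]'; python3 togo.py .472 .189 .2 4.5
python3 - <<'E'
from h import *
s=read_state(); tp=s["tool_pos"]
for n in("top","scene"):
    d=grab(n); cv2.imwrite(f"pics/{n}2.png",d["image"]); P=cloud(d)
    m=(P[...,2]>.235)&(P[...,2]<.265)&(P[...,0]>tp[0]+.055)&(P[...,0]<tp[0]+.17)&(abs(P[...,1]-tp[1]-.008)<.028)
    q=P[m]; A=np.c_[q[:,:2]-q[:,:2].mean(0),np.ones(len(q))]; print(n,len(q),"slope,z",np.linalg.lstsq(A,q[:,2],rcond=None)[0], q.mean(0),q.min(0),q.max(0))
E
```

```text
time: 7.6
tool_pos: [0.4821, 0.0338, 0.1974]
eef_rot: [-0.037, 0.999, 0.0, -0.001]
contact_force: [0.8, -0.3, -4.4]
finger_gap: 0.0227
gripper_force: 61.1
time: 8.6
tool_pos: [0.4735, 0.1863, 0.1983]
eef_rot: [-0.036, 0.999, -0.0, -0.0]
contact_force: [0.2, 0.1, -3.9]
finger_gap: 0.0231
gripper_force: 61.1
t 8.6 pos [0.4735 0.1863 0.1983] shift(target axes) [ 0.13  0.28 -0.17] turn [-0.    -0.    -0.006] gap 0.023130424631398912 grip 61.05448007583618 F [ 0.2  0.1 -3.9] q [ 0.25  0.26 -0.18  1.14 -0.    0.18]
top 1534 slope,z [-0.00875867 -0.00187828  0.25175772] [0.58572136 0.19278729 0.25175772] [0.52853613 0.16635416 0.24559305] [0.64053272 0.22226686 0.25792818]
scene 120 slope,z [-0.04295352  0.11469     0.25306826] [0.59971188 0.18584262 0.25306826] [0.52864106 0.16637593 0.23505779] [0.63828265 0.21933572 0.25700811]
```

View pics/scene2.png

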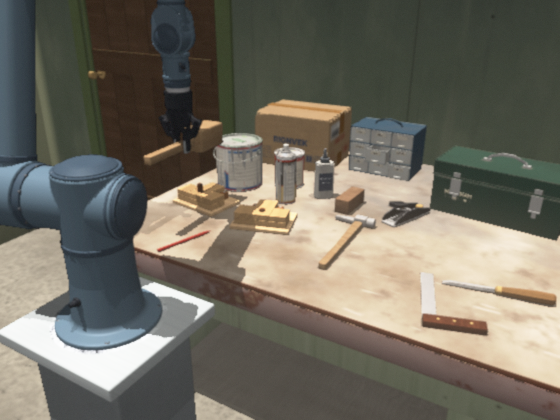

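The scene view shows the mallet held level at about (185,140), above the left joint. Next I lower it to a standoff above the peg.

```bash
python3 -m crank '[[[0.1,0.3,1],[0,0,0]],[[0,0,2],[0,0,0]],[[0,0,2],[0,0,0]],[[0,0,1.8],[0,0,0]],[[0,0,1],[0,0,0]],[[0,0,0.6],[0,0,0]],[[0,0,0],[0,0,0]],[[0,0,0],[0,0,0]],[[0,0,0],[0,0,0]]]'; python3 togo.py .472 .189 .0685 4.5
python3 - <<'E'
from h import *
s=read_state(); tp=s["tool_pos"]; d=grab("top"); P=cloud(d)
m=(P[...,2]>tp[2]+.035)&(P[...,2]<tp[2]+.07)&(P[...,0]>tp[0]+.055)&(P[...,0]<tp[0]+.17)&(abs(P[...,1]-tp[1]-.008)<.028)
q=P[m]; A=np.c_[q[:,:2]-q[:,:2].mean(0),np.ones(len(q))]; print(len(q),np.linalg.lstsq(A,q[:,2],rcond=None)[0],q.min(0),q.max(0),"underside over tcp",q[:,2].mean()-.068-tp[2])
d=dict(np.load("top0.npz"));P=cloud(d);k=(P[...,2]>.068)&(P[...,2]<.09);k[:,:105]=0;k[:,190:]=0;k[:160]=0;k[225:]=0;print("peg top",k.sum(),P[k].mean(0),P[k][:,2])
E
```

```text
time: 9.6
tool_pos: [0.473, 0.1902, 0.1153]
eef_rot: [-0.037, 0.999, 0.0, 0.001]
contact_force: [0.1, 0.1, -4.8]
finger_gap: 0.0227
gripper_force: 61.0
t 9.6 pos [0.473  0.1902 0.1153] shift(target axes) [ 0.11 -0.11  4.68] turn [ 0.     0.002 -0.004] gap 0.022725715132008488 grip 61.0178804397583 F [ 0.1  0.1 -4.8] q [ 0.26  0.31 -0.32  0.93  0.    0.18]
1337 [-0.00572573 -0.00084122  0.1689477 ] [0.52819297 0.17020865 0.16149   ] [0.64075235 0.22619601 0.17615198] underside over tcp -0.014319944395801643
peg top 50 [0.55239322 0.19617247 0.0729983 ] [0.07568311 0.07170888 0.06825176 0.07138299 0.07314354 0.07468218
 0.07453432 0.07470091 0.07569494 0.07229162 0.0775143  0.07089122
 0.07215985 0.07054841 0.07166318 0.07462399 0.07492483 0.06974006
 0.07054201 0.07336732 0.07056241 0.07550341 0.07552712 0.0727019
 0.0745306  0.07228028 0.07252154 0.07231524 0.07195993 0.07535276
 0.07028058 0.07588978 0.07499951 0.07309434 0.07208819 0.07382987
 0.07035366 0.07408867 0.07407365 0.07367512 0.07223009 0.07358951
 0.06993092 0.07249969 0.07743706 0.07204361 0.07430027 0.07148795
 0.07033525 0.07238272]
```

```bash
python3 -m crank '[[[0,0,1],[0,0,0]],[[0,0,1.6],[0,0,0]],[[0,0,1.6],[0,0,0]],[[0,0,0.5],[0,0,0]],[[0,0,0],[0,0,0]],[[0,0,0],[0,0,0]]]'; python3 togo.py .472 .189 .0685 4.5
python3 - <<'E'
from h import *
s=read_state(); tp=s["tool_pos"]; d=grab("top"); P=cloud(d)
m=(P[...,2]>tp[2]+.035)&(P[...,2]<tp[2]+.07)&(P[...,0]>tp[0]+.055)&(P[...,0]<tp[0]+.17)&(abs(P[...,1]-tp[1]-.008)<.028)
q=P[m]; A=np.c_[q[:,:2]-q[:,:2].mean(0),np.ones(len(q))]; print(len(q),np.linalg.lstsq(A,q[:,2],rcond=None)[0],"underside",q[:,2].mean()-.068)
E
```

```text
time: 10.25
tool_pos: [0.4727, 0.1901, 0.0678]
eef_rot: [-0.037, 0.999, 0.0, 0.001]
contact_force: [0.1, 0.1, -4.0]
finger_gap: 0.0231
gripper_force: 61.4
t 10.25 pos [0.4727 0.1901 0.0678] shift(target axes) [ 0.08 -0.11 -0.07] turn [ 0.     0.001 -0.004] gap 0.02309977522854092 grip 61.36240482330322 F [ 0.1  0.1 -4. ] q [ 0.26  0.36 -0.39  0.82  0.    0.18]
1239 [-0.00798927  0.00229043  0.12173691] underside 0.0537369091141774
```

The mallet's underside is at 54 mm, which is the home height. I'm lifting and returning to the mallet's original spot, and I'll check the peg on the way.

```bash
python3 -m crank '[[[0,0,-1],[0,0,0]],[[0,0,-2],[0,0,0]],[[0,0,-3],[0,0,0]],[[0,0,-3],[0,0,0]],[[0,-1,-2.5],[0,0,0]],[[0,-2,-1.5],[0,0,0]],[[0,-3,0],[0,0,0]],[[0,-4,0],[0,0,0]],[[0,-4.5,0],[0,0,0]],[[0,-4.5,0],[0,0,0]],[[0,-4.5,0],[0,0,0]],[[0.2,-4.5,0],[0,0,0]]]';python3 -m crank '[[[0.2,-4.5,0],[0,0,0]],[[0,-4.5,0],[0,0,0]],[[0,-4.5,0],[0,0,0]],[[0,-4,0],[0,0,0]],[[0,-3.5,0],[0,0,0]],[[0,-3,0],[0,0,0]],[[0,-2,0],[0,0,0]],[[0,-1,0],[0,0,0]],[[0,0,0],[0,0,0]],[[0,0,0],[0,0,0]]]'; python3 togo.py .5003 -.428 .0145 4.5
python3 - <<'E'
from h import *
d=grab("top"); P=cloud(d); cv2.imwrite("pics/top3.png",d["image"])
I=d["image"]; b=slice(160,225),slice(105,190)
p=P[b]; k=(p[...,2]>.05)&(cv2.cvtColor(I,cv2.COLOR_BGR2HSV)[...,2][b]<80); print("peg z",p[k][:,2].round(4), p[...,2].max())
cv2.imwrite("pics/peg3.png",cv2.resize(I[150:240,100:300],(800,360),interpolation=cv2.INTER_CUBIC))
E
```

```text
time: 11.5
tool_pos: [0.4898, -0.091, 0.1976]
eef_rot: [-0.037, 0.999, 0.0, -0.001]
contact_force: [0.6, -0.5, -4.7]
finger_gap: 0.0232
gripper_force: 61.0
time: 12.5
tool_pos: [0.5085, -0.3576, 0.1972]
eef_rot: [-0.037, 0.999, 0.001, -0.0]
contact_force: [0.2, 0.0, -4.6]
finger_gap: 0.0231
gripper_force: 61.1
t 12.5 pos [ 0.5085 -0.3576  0.1972] shift(target axes) [ 1.37 -6.95 18.27] turn [ 0.002 -0.001 -0.004] gap 0.023056897561031985 grip 61.05193018913269 F [ 0.2  0.  -4.6] q [-0.72  0.49  0.16  1.25  0.   -0.79]
peg z [1.2239 1.2239 0.051  0.0546 0.0536 0.058  0.0508 0.053  0.0569 0.0516
 0.0559 0.0549 0.0536 0.0517 1.2239 0.0514 0.0511 0.0551 0.0558 0.0527
 0.0541 0.0516 0.0535 0.05   0.0539 0.0556 0.0553 0.053  0.0544 0.0539
 0.0572 0.0575 0.0525 0.0503 0.0531 0.055  0.0535 0.0526 0.053  0.0507
 0.0501] 1.2238846621460122
```

View pics/peg3.png

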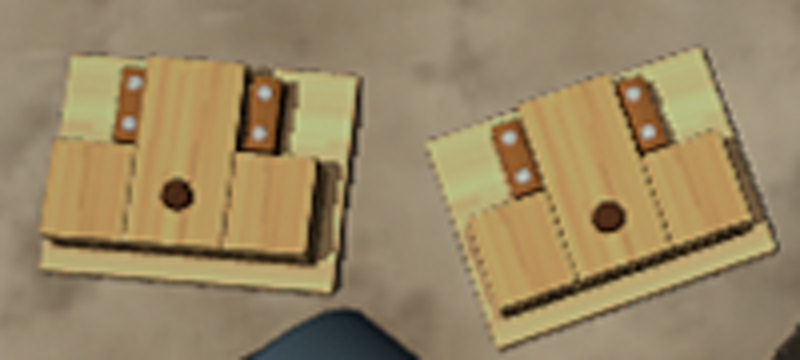

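The left peg (177,195) now looks the same as the finished one (607,217), with its top at about 54 mm. Next I lay the mallet down.

```bash
python3 -m crank '[[[0.4,-1.5,0],[0,0,0]],[[0.5,-2.5,0],[0,0,0]],[[0.4,-2,1],[0,0,0]],[[0,-1,2],[0,0,0]],[[0,0,3],[0,0,0]],[[0,0,3],[0,0,0]],[[0,0,2.5],[0,0,0]],[[0,0,2],[0,0,0]],[[0,0,1.2],[0,0,0]],[[0,0,0.6],[0,0,0]],[[0,0,0],[0,0,0]],[[0,0,0],[0,0,0]]]'; python3 togo.py .5003 -.428 .0145 4.5
```

```text
time: 13.75
tool_pos: [0.5018, -0.4303, 0.0453]
eef_rot: [-0.037, 0.999, -0.001, 0.001]
contact_force: [0.3, -0.6, -4.1]
finger_gap: 0.0234
gripper_force: 61.0
t 13.75 pos [ 0.5018 -0.4303  0.0453] shift(target axes) [0.13 0.24 3.08] turn [-0.001  0.001 -0.004] gap 0.023356248549466923 grip 61.000975370407104 F [ 0.3 -0.6 -4.1] q [-0.8   0.65  0.04  0.95  0.   -0.88]
```

```bash
python3 -m crank '[[[0,0,0.8],[0,0,0]],[[0,0,0.8],[0,0,0]],[[0,0,0.6],[0,0,0]],[[0,0,0.4],[0,0,0]],[[0,0,0.2],[0,0,0]],[[0,0,0.15],[0,0,0]],[[0,0,0.1],[0,0,0]],[[0,0,0],[0,0,0]],[[0,0,0],[0,0,0]]]'; python3 togo.py .5003 -.428 .0145 4.5
```

```text
time: 14.65
tool_pos: [0.5013, -0.4297, 0.0142]
eef_rot: [-0.037, 0.999, -0.0, 0.0]
contact_force: [-1.6, 0.4, -3.3]
finger_gap: 0.0227
gripper_force: 61.2
t 14.65 pos [ 0.5013 -0.4297  0.0142] shift(target axes) [ 0.09  0.18 -0.03] turn [-0.     0.001 -0.004] gap 0.022718089132417834 grip 61.24777793884277 F [-1.6  0.4 -3.3] q [-0.8   0.68  0.    0.89  0.   -0.88]
```

```bash
python3 -m crank '[[[0,0,0.1],[0,0,0]],[[0,0,0],[0,0,0]],[[0,0,0],[0,0,0]]]'; python3 -m crank '[[[0,0,0],[0,0,0]],[[0,0,0],[0,0,0]],[[0,0,0],[0,0,0]],[[0,0,0],[0,0,0]],[[0,0,0],[0,0,0]],[[0,0,0],[0,0,0]],[[0,0,0],[0,0,0]],[[0,0,0],[0,0,0]]]' 7; python3 -m crank '[[[0,0,-0.5],[0,0,0]],[[0,0,-1],[0,0,0]],[[0,0,-2],[0,0,0]],[[0,0,-3],[0,0,0]],[[0,0,-3],[0,0,0]],[[0,0,-3],[0,0,0]],[[0,0,-3],[0,0,0]],[[0,0,-2],[0,0,0]],[[0,0,-1],[0,0,0]],[[0,0,0],[0,0,0]],[[0,0,0],[0,0,0]]]'
python3 - <<'E'
from h import *
d=grab("wrist"); cv2.imwrite("pics/w4.png",d["image"]); P=cloud(d)
m=(P[...,2]>.058)&(P[...,2]<.08)&(d["range_z"]>0)&(abs(P[...,1]+.42)<.06)&(P[...,0]<.72); q=P[m]
A=np.c_[q[:,:2]-q[:,:2].mean(0),np.ones(len(q))]; print(len(q),np.linalg.lstsq(A,q[:,2],rcond=None)[0])
E
```

```text
time: 14.95
tool_pos: [0.5014, -0.4298, 0.0137]
eef_rot: [-0.037, 0.999, -0.0, 0.0]
contact_force: [-3.4, 2.2, 3.9]
finger_gap: 0.0231
gripper_force: 62.1
time: 15.75
tool_pos: [0.5012, -0.4295, 0.0127]
eef_rot: [-0.037, 0.999, 0.0, 0.0]
contact_force: [-0.4, -0.2, -0.2]
finger_gap: 0.07
gripper_force: 0.0
time: 16.85
tool_pos: [0.5009, -0.4294, 0.197]
eef_rot: [-0.037, 0.999, 0.0, -0.0]
contact_force: [0.0, 0.1, -0.3]
finger_gap: 0.0701
gripper_force: 0.0
7523 [0.00970927 0.00160027 0.06675218]
```

View pics/w4.png

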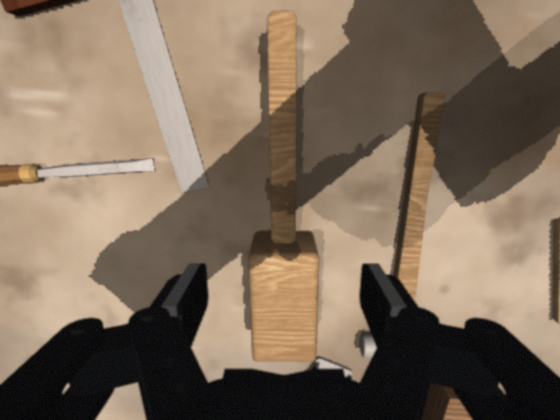

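The mallet lies flat on the bench (head at (284,300), handle up to (282,15)). The gripper is clear of it and the hammer at (420,200) hasn't been disturbed. I'm handing in.

```bash
python3 -c "
from station import *
print(sign_off())"
```

```text
the job is handed in; nothing more can be done
None
```

I drove the proud peg fully home with one brisk mallet blow (top measured at about 54 mm), laid the mallet back on the bench where it had been, let go without disturbing the claw hammer, and handed the job in; no verdict came back.

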